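Set a compound-angle table to its marks and load the block

ROBOT

A 7-joint arm with a two-finger parallel gripper is mounted at the origin on a cart in front of the work surface, level with it; the furniture and walls round the work are solid. World frame = base frame: x ahead of the robot, y to its left, z up, the work surface at z = 0. Lengths are in m, angles in degrees, forces in N, time in s.
With the tool pointing down it reaches from about 0.4 to 0.85 m from the base axis. Payload 10.4 kg.
Tool frame: the origin (TCP) lies midway between the tips of the shut fingers; the grasp point (between the pads) lies 19 mm behind it; z points along the fingers, y is the line along which they close (so a half turn about z gives the same grasp; the last joint's range is limited). The gripper opens to 87 mm and grips with 3 to 60 N. Pads are 19 mm wide; open, the fingers measure 117 mm over their backs; the gripper's body (75 mm by 190 mm) begins 51 mm behind the grasp point.
Start: joints at [72.559, 19.034, -3.707, 83.658, 1.238, 77.344, -5.071], TCP at [0.174, -0.6, 0.195] pointing down, gripper open.
Joint ranges: [-148.97, 148.97], [-28.65, 121.19], [-84.17, 76.75], [9.2, 138.47], [-72.65, 252.65], [3.7, 117.97], [-149.18, 149.18]. Speed limits (degrees/s): [127.2, 127.2, 159.86, 159.86, 180, 180, 180].

INTERFACE

Orientations are given as [roll, pitch, yaw] about the fixed x, y, z axes, in that order (R = Rz(yaw) Ry(pitch) Rx(roll)).
In Python, from bench import manip gives the robot as it stands.
- The arm moves only by the shell command python3 -m jog 'ROWS' [FORCE]. ROWS is JSON, a list of rows, each a list of 7 numbers: the shift along the tool's x, y, z in mm, then the turn, a rotation vector about the tool's x, y, z in rad, then the opening, from 0 (shut) to 1 (fully open). In form: [[x, y, z, ax, ay, az, claw], ...]. A call has exactly 10 rows; each row shifts and turns the commanded pose from where the row before left it, along the tool's axes as they then stand; what a row does not reach is not made up. A row lasts 1/12 s, in which the tool goes at most 41.7 mm and 7.16 degrees, less where a joint would pass 70% of its speed; a pose out of reach is approached as far as the arm can. A call with a gripper value outside its range is refused whole. The fingers move at their own pace and stop on an object; FORCE is the grip in N (left out, the last holds). Time passes only in rows, so rows that do not move let the fingers close, or fill a call up. It gives the time, the measured TCP pose, the force, the opening and the grip force at its end, in the units of the state.
- manip.state(): the state, without advancing time (a new reading comes with each control period).
- manip.camera(name): name is "side" or "top"; returns a dict with "img" (400x640x3 uint8, red, green, blue), "vfov" (degrees; the focal length in pixels is half the picture's height over the tangent of half this angle, whatever the lens; pixels are square), "cx", "cy" (the principal point, pixels), "R" (3x3) and "t" (3): a world point X has camera coordinates R X + t. Camera axes: x right, y down, z forward; pixel columns grow to the right and rows downward; lengths in m; the calibration is good to about 2 mm. A picture is of the moment at which its call begins. There is no depth.
- manip.sign_off(): hands the job in; it is judged then, once.
The state is a dict: "t": time; "joints": joint angles; "joint_velocities": joint speeds; "joint_torque": joint torques, N m; "tool_pos": TCP position; "tool_rot": TCP orientation; "ft_force": force on the tool from outside, world axes, zero at the start; "torque": the same for the moment, N m; "opening": finger opening in m; "grasp_force": force on a finger pad.
Only numpy, scipy, OpenCV 4.12 (cv2) and the standard library are available. Lean on these libraries where they do the work, as an engineer would, in place of code of your own. Each camera call takes 0.05 s, during which the arm holds its last target. There are 200 camera calls.

TASK

Set the tilting table of the blue angle stand for the next drilling job: swivel and tilt it by its black ball knob until each red pointer stands over its green mark. Then lay the wood block flat on the tilted table, long way up the slope and about midway across, with its lower end flush against the fence, and let go with both pointers still on their marks. Leave the other things on the bench where they are.

Things in the scene. Friction and masses are not known exactly. Their poses are not given: they have to be found in the camera images.
- angle_stand: Fixed blue round base (diameter 224, 24 high; sizes in mm) on the bench. Origin: centre of its underside, at bench height; its z axis is the swivel axis. On it a silver turntable (diameter 176, top 39 above the bench) carries a steel tilting table 133 long, 112 wide, 12 thick.
- turntable (a joint): Swivel angle of turntable and table about the vertical, rad, positive counter-clockwise from above; at 0 the table slopes down towards the base's -x (low edge and fence on that side, knob on +x). Range -1 to 1. Stiff: about 0.5 N m of friction (about 5 N at the knob); stays where it is left.
- table (a joint): Tilt of the table, rad: 0 level, grows as the knob end rises; 0 to 0.8. The level hinge line lies 58 above the bench and 60 from the swivel axis, on the fence side (turntable x = -60). Stiff: 1.0 N m of friction plus the table's weight (about 7 N upwards at the knob); stays where it is left.
- swivel_index (a joint): Where the green swivel mark stands on the base's ring: the wanted value of joint turntable, rad, same zero and sense. Cannot be pushed.
- tilt_index (a joint): Where the green tilt marks stand: the wanted value of joint table, rad, same zero and sense. Cannot be pushed. They sit on two thin steel arcs (tilt scales, radius 100 about the hinge, 66 either side of the table's middle, ending 41 deg above level).
- ball_knob (a point): Centre of the black ball knob (diameter 26) on a rod (diameter 10) beyond the high end of the table, 48 from its edge; 173 from the hinge line in the table's mid plane, so 113 from the swivel axis when level. The handle for both motions: pinch it from above.
- fence (a point): Point on the table's top face at the middle of the fence's inner face. Axes of the table: x up the slope away from the fence, y along the fence, z out of the table's face. It lies 6 above the hinge line, square to the table. The fence stands 16 above the face and is 112 long; free face 125 up the slope.
- swivel_pointer (a point): Tip of the red pointer of the turntable, on the fence side, 110 from the swivel axis; axes of the turntable.
- swivel_mark (a point): Middle of the green mark on the base's ring (14.5 long round the ring, about 4 deg either side), 102 from the swivel axis; its x axis is parallel to swivel_pointer's when set right.
- tilt_pointer (a point): Red fin on the table's +y side (there is a twin on the -y side) where it crosses the arc, 100 from the hinge; axes of the table.
- tilt_mark (a point): Middle of the green sleeve on the +y arc (twin on the -y arc), 14.5 long along the arc (about 4 deg either side), 100 from the hinge; its x axis is parallel to tilt_pointer's when set right.
- wood_block: Loose plain wood block with visible grain, 45 (x) x 90 (y, long) x 35 (z) mm, lying flat on the bench. Origin: centre of its underside. Either end may meet the fence.
- sander: Bystander: plain brown sanding block, 59 x 101 x 31 mm, with rounded top; not the work piece. Origin: centre of its underside.
- measure: Bystander: yellow tape measure, 41 x 86 x 66 mm. Origin: centre of its underside.
- spanner: Bystander: steel combination spanner, 37 x 198 x 8 mm, long along its y. Origin: centre of its underside.
Mind the look-alikes: they are no part of the job. Leave any pink or turquoise look-alike of the wood_block alone.

How it is judged:
By the outcome, as a careful person would: the job done as asked, in the order asked, and still so for the second after the job is handed in, with the robot touching nothing.
It also fails if it takes over 53 s, if anything falls off the work surface, if the arm or the gripper's body presses on something with over 40 N, if the wrist force passes 120 N, or if a joint passes its speed limit or range.

## Working session

There is one attempt and no reset: what is moved stays moved. The work goes in short steps, Python scripts to look and compute and a shell command to move; the robot and the scene stay as the last step left them, time stands still between calls to the robot, and variables do not carry over. Pictures are saved under pics/ and viewed, at most 13 in all, crops included, and the job is handed in when it is done.

```bash
mkdir -p pics; ls; python3 - <<'E'
from bench import manip
import cv2,json,numpy as np
for n in("top","side"):
    c=manip.camera(n); cv2.imwrite(f"pics/{n}0.png",c["img"][:,:,::-1])
    print(n,c["vfov"],c["cx"],c["cy"],np.round(c["R"],4).tolist(),np.round(c["t"],4).tolist())
print(manip.state())
E
```

```text
pics
top 55.977687887304036 318.8673665234769 202.24620343974348 [[0.0192, -0.9998, -0.004], [-0.9955, -0.0188, -0.0932], [0.0931, 0.0058, -0.9956]] [0.0454, 0.5412, 0.8507]
side 42.33184837752382 327.35712438880194 197.19215423305576 [[-0.8907, -0.4543, 0.0143], [-0.2194, 0.4021, -0.8889], [0.3981, -0.7949, -0.4579]] [0.5016, 0.1749, 0.9206]
{'t': 0.1, 'joints': array([72.55869447, 19.06788197, -3.70814143, 83.70034885,  1.23542999,
       77.34246582, -5.07047146]), 'joint_velocities': array([ 0.00817933, -0.11184348,  0.02445145, -0.01627567, -0.04828351,
        0.0580574 , -0.03960568]), 'joint_torque': array([ 3.30667390e-03, -6.24546647e+01,  2.61517492e-02, -3.90720606e+01,
       -6.13851473e-02,  3.65926197e-02,  6.46424337e-05]), 'tool_pos': array([ 0.17372538, -0.59998353,  0.19404573]), 'tool_rot': array([-1.79929021e+02,  6.91197592e-04,  1.61482842e+01]), 'ft_force': array([ 0.18431277, -0.0464979 , -0.24741557]), 'torque': array([-0.03322093,  0.03986203, -0.00924994]), 'grasp_force': 0.0, 'opening': 0.08690312395137113}
```

View pics/top0.png

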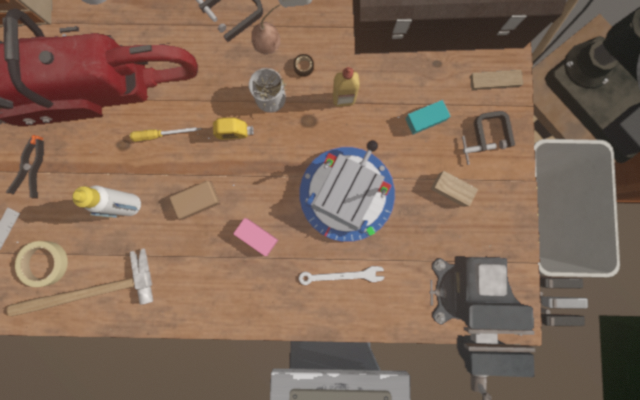

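View pics/side0.png

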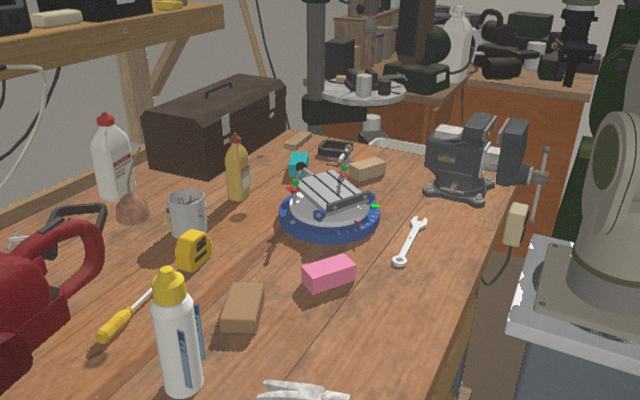

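Top view: the stand is at (348,195) with its knob at (372,146). The green swivel mark is at about (371,231). Wood-block look-alikes are the grained wood at (456,189), brown sander (193,200), pink (256,237), turquoise (428,117) and a thin wood slat (497,79). I choose (456,189), because it has plain grain and block proportions. The side view shows it at (367,169). Next is a close crop to check that choice.

```bash
cat > h.py <<'E'
from bench import manip
import cv2,numpy as np
def cam(n):
    c=manip.camera(n); c["f"]=200/np.tan(np.radians(c["vfov"]/2)); c["R"]=np.array(c["R"]);c["t"]=np.array(c["t"]); return c
def ray(c,u,v):
    d=c["R"].T@np.array([(u-c["cx"])/c["f"],(v-c["cy"])/c["f"],1]); return -c["R"].T@c["t"],d
def plane(c,u,v,z):
    o,d=ray(c,u,v); return o+d*(z-o[2])/d[2]
def proj(c,X):
    p=c["R"]@np.asarray(X,float)+c["t"]; return np.array([c["cx"],c["cy"]])+c["f"]*p[:2]/p[2]
def tri(c1,p1,c2,p2):
    o1,d1=ray(c1,*p1);o2,d2=ray(c2,*p2)
    s=np.linalg.lstsq(np.c_[d1,-d2],o2-o1,rcond=None)[0]
    a=o1+s[0]*d1;b=o2+s[1]*d2; return (a+b)/2,np.linalg.norm(a-b)
def blobs(c,lo,hi,box,mn=3):
    x0,y0,x1,y1=box; h=cv2.cvtColor(c["img"],cv2.COLOR_RGB2HSV)[y0:y1,x0:x1]
    m=cv2.inRange(h,np.array(lo),np.array(hi)); n,l,s,ce=cv2.connectedComponentsWithStats(m)
    return [(int(s[i,4]),np.round(ce[i]+[x0,y0],1).tolist()) for i in range(1,n) if s[i,4]>=mn]
E
python3 - <<'E'
from h import *
T=cam("top");S=cam("side")
a=T["img"][100:260,290:490];b=S["img"][125:255,250:410]
cv2.imwrite("pics/c1.png",np.vstack([cv2.resize(a,(500,400),interpolation=2)[:, :],])[:,:,::-1])
cv2.imwrite("pics/c2.png",cv2.resize(b,(640,520),interpolation=2)[:,:,::-1])
for n,c,bx in(("T",T,(290,130,410,250)),("S",S,(260,140,400,250))):
    print(n,"green",blobs(c,(45,100,60),(75,255,255),bx)); print("red",blobs(c,(0,150,80),(6,255,255),bx),blobs(c,(174,150,80),(180,255,255),bx)); print("black",blobs(c,(0,0,0),(180,255,45),bx,8))
h=cv2.cvtColor(T["img"],cv2.COLOR_RGB2HSV)
m=cv2.inRange(h,np.array((100,120,40)),np.array((125,255,255)));m[:, :290]=0;m[:,410:]=0
p=cv2.findNonZero(m);e=cv2.fitEllipse(cv2.convexHull(p));print("ell",e, plane(T,*e[0],.024))
E
```

```text
T green [(6, [330.0, 161.0]), (7, [384.0, 188.1]), (46, [370.1, 230.6])]
red [(22, [331.2, 156.8]), (18, [385.3, 184.9])] []
black []
S green [(32, [343.9, 167.8]), (39, [294.6, 182.0]), (32, [374.8, 205.5])]
red [(8, [339.4, 172.2]), (14, [345.7, 174.9]), (27, [289.9, 188.7]), (9, [297.0, 190.1]), (3, [359.0, 223.7])] []
black []
ell ((348.4289855957031, 193.19749450683594), (86.71827697753906, 93.13052368164062), 164.12742614746094) [ 0.56284675 -0.01291462  0.024     ]
```

View pics/c1.png

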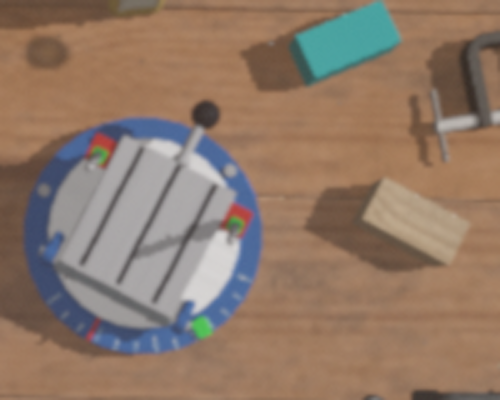

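View pics/c2.png

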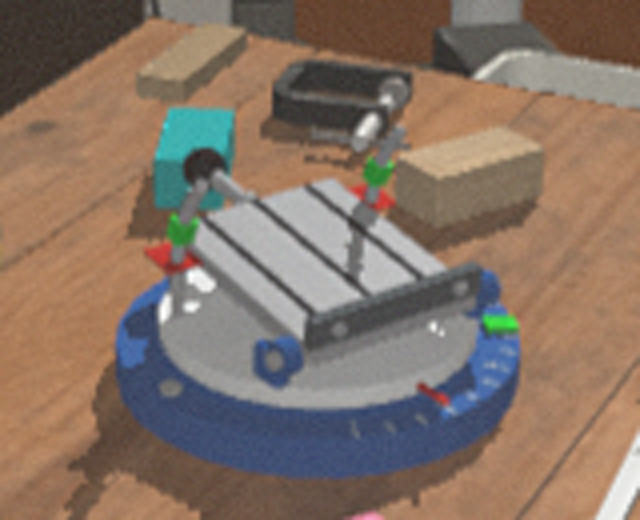

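```bash
python3 - <<'E'
from h import *
T=cam("top");S=cam("side")
k,e=tri(T,(372.4,145.6),S,(301.3,166.3));print("knob",k,e)
gm,e=tri(T,(370.1,230.6),S,(374.8,205.5));print("swmark",gm,e)
sp,e=tri(T,(327.6,231.2),S,(358.5,223.7));print("swptr",sp,e)
for a,b in(((330,161),(294.6,182)),((384,188.1),(343.9,167.8))): print("tiltmark",tri(T,a,S,b))
# centre from blue hull, top rim z=.024
h=cv2.cvtColor(T["img"],cv2.COLOR_RGB2HSV)
m=cv2.inRange(h,np.array((100,120,40)),np.array((125,255,255)));m[:, :290]=0;m[:,410:]=0
m=cv2.morphologyEx(m,cv2.MORPH_OPEN,np.ones((3,3)))
H=cv2.convexHull(cv2.findNonZero(m))[:,0]
P=np.array([plane(T,u,v,.024)[:2] for u,v in H])
(cx,cy),r=cv2.minEnclosingCircle((P*1000).astype(np.float32));print("circ",cx,cy,r)
from scipy.optimize import least_squares
q=least_squares(lambda p:np.hypot(*(P-p).T)-.112,[.56,-.01],loss="soft_l1",f_scale=.002).x;print("c",q)
az=lambda p:np.degrees(np.arctan2(p[1]-q[1],p[0]-q[0]))
print("az knob",az(k),"ptr",az(sp),az(plane(T,327.6,231.2,.03)),"mark",az(gm),az(plane(T,370.1,230.6,.026)), np.hypot(*(gm[:2]-q)),np.hypot(*(sp[:2]-q)),np.hypot(*(k[:2]-q)))
# tilt from side rays, arc planes
th=np.radians(az(k));ax=np.array([np.cos(th),np.sin(th),0]);ay=np.array([-ax[1],ax[0],0]);C=np.array([*q,0])
for nm,c,px,s in(("S",S,(294.6,182),1),("S",S,(343.9,167.8),-1),("T",T,(330,161),1),("T",T,(384,188.1),-1)):
    o,d=ray(c,*px);t=((s*.066)-(o-C)@ay)/(d@ay);X=o+t*d;u=(X-C)@ax+.06;w=X[2]-.058;print(nm,s,np.degrees(np.arctan2(w,u)),np.hypot(u,w))
u=(k-C)@ax+.06;print("knob tilt",np.degrees(np.arctan2(k[2]-.058,u)),np.hypot(u,k[2]-.058))
# block top corners
b=cv2.inRange(cv2.cvtColor(T["img"],cv2.COLOR_RGB2HSV),np.array((8,40,110)),np.array((25,140,255)))
# pixel corners from crop (top face)
for z,pts in ((.035,[(385,180),(468,224),(448,263),(363,217)]),):
    W=np.array([plane(T,290+a*.4,100+v*.4,z)for a,v in pts]);print(W,W.mean(0));print(np.linalg.norm(np.diff(W,axis=0),axis=1))
E
```

```text
knob [ 0.66189222 -0.05951397  0.0865393 ] 0.000847304499089337
swmark [ 0.47699844 -0.06315131  0.02965609] 0.0009522095239513748
swptr [0.4735394  0.03452739 0.03390152] 0.0006503478580855033
tiltmark (array([0.62489264, 0.03332156, 0.09377424]), np.float64(0.001905033592542586))
tiltmark (array([ 0.56638442, -0.08446157,  0.09370953]), np.float64(0.0013431939917052684))
circ 562.9052124023438 -8.287257194519043 108.32876586914062
c [ 0.56211132 -0.00434808]
az knob -28.936900252900255 ptr 156.3026518759044 156.46499239658024 mark -145.35998218810528 -145.1776029238938 0.10345058461022032 0.09672790052441059 0.11401536241678076
S 1 21.85941728944116 0.10132273279932699
S -1 20.871668316455665 0.1055261758289198
T 1 -3.865537864969414 0.10454821763702181
T -1 28.698437926389754 0.11311158127659328
knob tilt 9.313847605674397 0.17634011943003275
[[ 0.61510695 -0.23279741  0.035     ]
 [ 0.5754447  -0.30873955  0.035     ]
 [ 0.53898378 -0.28968187  0.035     ]
 [ 0.58014977 -0.21211235  0.035     ]] [ 0.5774213 -0.2608328  0.035    ]
[0.08567557 0.04114115 0.08781611]
```

The block choice holds: grained wood at top (456,189), and the crop shows its grain. Estimates so far:

| Item | Value |
|---|---|
| Stand centre | (.563,-.010) |
| Swivel now | about -26.8° |
| Swivel mark | about +31.7° |
| Tilt now | about 9.5° |
| Tilt mark | about 21° |
| Knob | (.662,-.0595,.0865) |

I'll rise to clear the vise, then move over the knob.

```bash
python3 -m jog '[[0,0,-27,0,0,0.125,0.7],[0,0,-27,0,0,0.125,0.7],[0,0,-27,0,0,0.125,0.7],[0,0,-27,0,0,0.125,0.7],[0,0,-27,0,0,0.125,0.7],[0,0,-27,0,0,0.125,0.7],[10.5,-39,0,0,0,0,0.7],[10.5,-39,0,0,0,0,0.7],[10.5,-39,0,0,0,0,0.7],[10.5,-39,0,0,0,0,0.7]]' 10
python3 -m jog '[[10.5,-39,0,0,0,0,0.7],[10.5,-39,0,0,0,0,0.7],[10.5,-39,0,0,0,0,0.7],[10.5,-39,0,0,0,0,0.7],[10.5,-39,0,0,0,0,0.7],[10.5,-39,0,0,0,0,0.7],[10.5,-39,0,0,0,0,0.7],[10.5,-39,0,0,0,0,0.7],[10.5,-39,0,0,0,0,0.7],[10.5,-39,0,0,0,0,0.7]]'
```

```text
t: 1.13
tool_pos: [0.2826, -0.4786, 0.3568]
tool_rot: [180.0, -0.0, -26.8]
ft_force: [1.3, -0.7, -0.1]
opening: 0.0607
grasp_force: 0.0
t: 1.97
tool_pos: [0.5523, -0.1779, 0.357]
tool_rot: [180.0, -0.0, -26.8]
ft_force: [1.0, -0.1, 0.3]
opening: 0.0613
grasp_force: 0.0
```

```bash
python3 -m jog '[[11,-38.8,0,0,0,0,0.7],[11,-38.8,0,0,0,0,0.7],[11,-38.8,0,0,0,0,0.7],[11,-38.8,0,0,0,0,0.7],[0,0,40,0,0,0,0.7],[0,0,40,0,0,0,0.7],[0,0,40,0,0,0,0.7],[0,0,40,0,0,0,0.7],[0,0,30,0,0,0,0.7],[0,0,0,0,0,0,0.7]]'
python3 - <<'E'
from h import *
T=cam("top");S=cam("side")
a=cv2.resize(T["img"][100:260,290:440],(375,400),interpolation=2);b=cv2.resize(S["img"][130:270,260:400],(400,400),interpolation=2)
cv2.imwrite("pics/c3.png",np.hstack([a,b])[:,:,::-1]);print(manip.state()["tool_pos"])
E
```

```text
t: 2.8
tool_pos: [0.6569, -0.0611, 0.1594]
tool_rot: [179.7, 0.6, -26.8]
ft_force: [-0.6, -0.4, -0.3]
opening: 0.0609
grasp_force: 0.0
[ 0.66050719 -0.06091498  0.16707135]
```

View pics/c3.png

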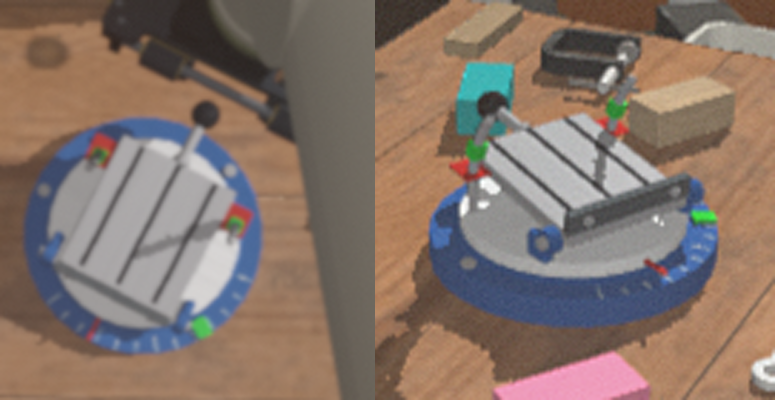

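The crop shows the knob at (206,114) left, with the gripper hovering above it, and the pointers unchanged. Descending and pinching.

```bash
python3 -m jog '[[0,-2,25,0,0,0,0.7],[0,0,25,0,0,0,0.7],[0,0,25,0,0,0,0.7],[0,0,24,0,0,0,0.7],[0,0,0,0,0,0,0.7],[0,0,0,0,0,0,0.7],[0,0,0,0,0,0,0.2],[0,0,0,0,0,0,0.1],[0,0,0,0,0,0,0.1],[0,0,0,0,0,0,0.1]]' 30
```

```text
t: 3.73
tool_pos: [0.6624, -0.0591, 0.0693]
tool_rot: [-180.0, -0.1, -26.8]
ft_force: [0.1, -0.5, -0.2]
opening: 0.0421
grasp_force: 0.0
```

```bash
python3 -m jog '[[0,0,0,0,0,0,0.1],[0,0,0,0,0,0,0.1],[0,0,0,0,0,0,0.1],[0,0,0,0,0,0,0.1],[-1.3,0,-6.5,0,0,0,0.1],[-1.5,0,-6.5,0,0,0,0.1],[-1.8,0,-6.5,0,0,0,0.1],[-2,0,-6.5,0,0,0,0.1],[-2.2,0,-6.5,0,0,0,0.1],[0,0,0,0,0,0,0.1]]' 30
```

```text
t: 4.57
tool_pos: [0.6544, -0.0547, 0.1024]
tool_rot: [-179.9, -0.1, -26.8]
ft_force: [0.8, -0.0, 0.1]
opening: 0.0089
grasp_force: 0.0
```

The fingers closed to 9 mm without gripping, so I'll look.

```bash
python3 - <<'E'
from h import *
T=cam("top");S=cam("side")
a=cv2.resize(T["img"][100:260,290:440],(375,400),interpolation=2);b=cv2.resize(S["img"][130:270,260:400],(400,400),interpolation=2)
cv2.imwrite("pics/c4.png",np.hstack([a,b])[:,:,::-1]);s=manip.state();print(s["tool_pos"],s["grasp_force"],proj(T,s["tool_pos"]),proj(S,s["tool_pos"]))
E
```

```text
[ 0.6539285  -0.05504728  0.10075401] 0.0 [371.13312216 147.40602637] [303.49972827 162.00027879]
```

View pics/c4.png

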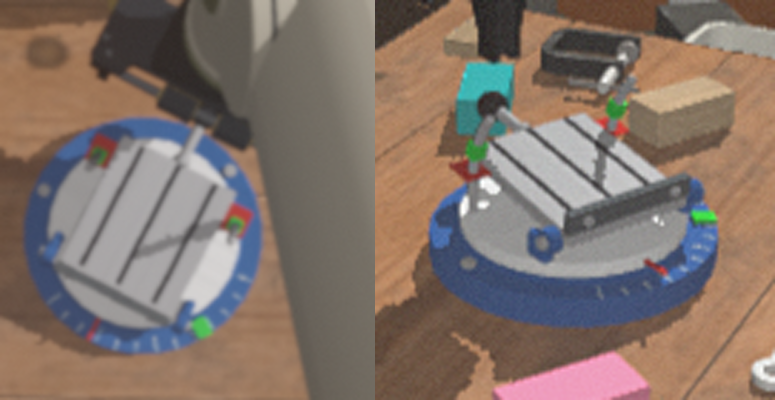

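```bash
python3 - <<'E'
from h import *
S=cam("side");T=cam("top")
a=cv2.resize(S["img"][100:190,270:340],(420,540),interpolation=2);b=cv2.resize(T["img"][110:180,340:390],(380,540),interpolation=2)
cv2.imwrite("pics/c5.png",np.hstack([a,b])[:,:,::-1])
E
```

```text
(no output)
```

View pics/c5.png

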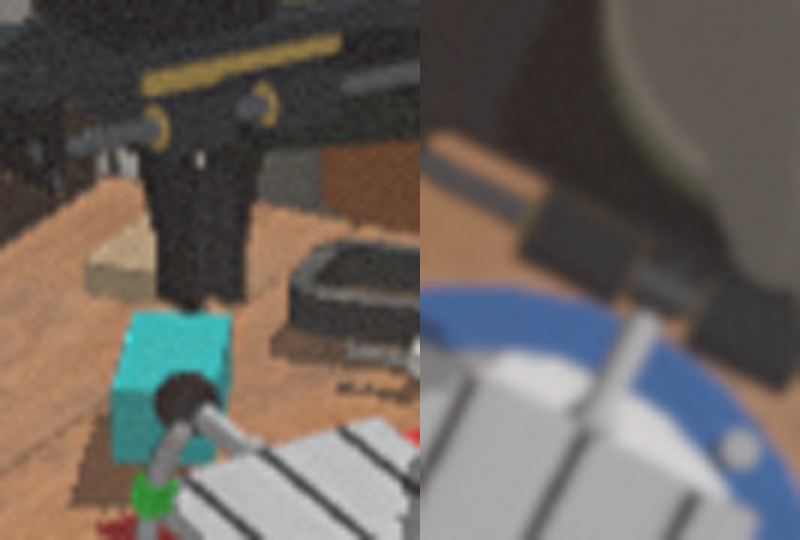

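The side crop shows the fingertips ending at side pixel (304,150), but the reported TCP projects to (303.5,162). So the real tips stand higher than reported. I'll put a number on it.

```bash
python3 - <<'E'
from h import *
S=cam("side");T=cam("top");p=manip.state()["tool_pos"];print(p)
for dz in(0,.01,.015,.02,.025,.03):print(dz,proj(S,p+[0,0,dz]),proj(T,p+[0,0,dz]))
print(proj(S,[.6619,-.0595,.0865]),proj(T,[.6619,-.0595,.0865]))
print("cam",-S["R"].T@S["t"],-T["R"].T@T["t"])
for u,v in((294,150),(304,150),(311,150)):
    print(tri(S,(u,v),T,(372,147)))
E
```

```text
[ 0.65354574 -0.05516106  0.09976317]
0 [303.67347564 162.41463713] [371.12311626 147.69062091]
0.01 [303.64411201 158.36901062] [371.75304009 146.57603252]
0.015 [303.62934416 156.33434388] [372.0739047  146.00829406]
0.02 [303.6145185  154.29171296] [372.39880341 145.43341769]
0.025 [303.59963471 152.24107099] [372.72781275 144.85126794]
0.03 [303.58469242 150.18237076] [373.06101125 144.26170589]
[301.47538981 166.34899945] [372.31430468 145.42298843]
cam [0.11872844 0.88933899 0.56974994] [0.45866648 0.05063103 0.89754729]
(array([ 0.65949069, -0.04756983,  0.12954611]), np.float64(0.02553028720336882))
(array([ 0.6487567 , -0.05200639,  0.13194866]), np.float64(0.003409338126790666))
(array([ 0.64103818, -0.05477804,  0.13397197]), np.float64(0.012040523441667852))
```

Reported z reads about 30 mm too low, which also explains the miss: the tips only skimmed the top of the ball. I'll reopen, go 62 mm lower and grip again.

```bash
python3 -m jog '[[3,0,0,0,0,0,0.6],[3,0,0,0,0,0,0.6],[3,1,0,0,0,0,0.6],[0,0,0,0,0,0,0.6],[0,0,0,0,0,0,0.6],[0,0,0,0,0,0,0.6],[0,0,15,0,0,0,0.6],[0,0,15,0,0,0,0.6],[0,0,16,0,0,0,0.6],[0,0,16,0,0,0,0.6]]' 30
python3 -m jog '[[0,0,0,0,0,0,0.2],[0,0,0,0,0,0,0.1],[0,0,0,0,0,0,0.1],[0,0,0,0,0,0,0.1],[0,0,0,0,0,0,0.1],[0,0,0,0,0,0,0.1],[0,0,0,0,0,0,0.1],[0,0,0,0,0,0,0.1],[0,0,0,0,0,0,0.1],[0,0,0,0,0,0,0.1]]' 30
python3 - <<'E'
from h import *
S=cam("side");T=cam("top");p=manip.state()["tool_pos"];print(p,proj(S,p+[0,0,.03]))
a=cv2.resize(S["img"][100:190,270:340],(420,540),interpolation=2);b=cv2.resize(T["img"][110:180,340:390],(380,540),interpolation=2)
cv2.imwrite("pics/c6.png",np.hstack([a,b])[:,:,::-1])
E
```

```text
t: 5.7
tool_pos: [0.6614, -0.0599, 0.0378]
tool_rot: [-180.0, -0.0, -26.8]
ft_force: [0.8, 0.7, 0.2]
opening: 0.0517
grasp_force: 0.0
t: 6.53
tool_pos: [0.6624, -0.0597, 0.0391]
tool_rot: [-179.9, -0.1, -26.8]
ft_force: [4.0, 1.5, 4.7]
opening: 0.0243
grasp_force: 30.0
[ 0.66240392 -0.05965799  0.03903321] [301.38495072 173.17102244]
```

Gripped the ball (24 mm, 30 N). Next raise the tilt, then swivel.

```bash
python3 -m jog '[[-0.8,0,-4.2,0,0,0,0.1],[-0.9,0,-4.2,0,0,0,0.1],[-1,0,-4.2,0,0,0,0.1],[-1.1,0,-4.2,0,0,0,0.1],[-1.2,0,-4.2,0,0,0,0.1],[-1.3,0,-4.2,0,0,0,0.1],[-1.4,0,-4.2,0,0,0,0.1],[-1.5,0,-4.2,0,0,0,0.1],[0,0,0,0,0,0,0.1],[0,0,0,0,0,0,0.1]]' 45
python3 -m jog '[[-0.3,-5,0,0,0,-0.05,0.1],[-0.5,-10.1,0,0,0,-0.1,0.1],[-0.5,-10.1,0,0,0,-0.1,0.1],[-0.5,-10.1,0,0,0,-0.1,0.1],[-0.5,-10.1,0,0,0,-0.1,0.1],[-0.5,-10.1,0,0,0,-0.1,0.1],[-0.5,-10.1,0,0,0,-0.1,0.1],[-0.5,-10.1,0,0,0,-0.1,0.1],[-0.3,-5,0,0,0,-0.05,0.1],[0,0,0,0,0,0,0.1]]'
cat > m.py <<'E'
from h import *
T=cam("top");S=cam("side");print(np.round(manip.state()["tool_pos"],4))
for n,c,bx in(("T",T,(290,130,410,250)),("S",S,(260,120,400,250))):
    print(n,"green",blobs(c,(45,100,60),(75,255,255),bx)); print("red",blobs(c,(0,150,80),(6,255,255),bx))
E
python3 m.py
```

```text
t: 7.47
tool_pos: [0.6537, -0.0562, 0.072]
tool_rot: [-180.0, -0.1, -26.8]
ft_force: [5.6, 1.2, 1.2]
opening: 0.0239
grasp_force: 45.0
t: 8.3
tool_pos: [0.6599, 0.0227, 0.0719]
tool_rot: [179.9, -0.2, 19.3]
ft_force: [11.7, 2.4, -3.2]
opening: 0.0239
grasp_force: 45.0
[0.6597 0.0227 0.0719]
T green [(10, [315.7, 182.9])]
red [(31, [312.8, 179.5])]
S green [(13, [319.5, 165.2]), (19, [308.7, 191.7]), (25, [374.7, 205.0])]
red [(6, [315.0, 163.8]), (3, [322.7, 166.7]), (23, [303.5, 191.6]), (10, [311.2, 194.9]), (7, [375.0, 208.0])]
```

```bash
python3 - <<'E'
from h import *
T=cam("top");S=cam("side");C=np.array([.563,-.010])
P=lambda r,a,z:[C[0]-r*np.cos(np.radians(a)),C[1]-r*np.sin(np.radians(a)),z]
for a in(-26.8,19,25,31.7): print(a,[ (np.round(proj(S,P(r,a,.034)),1)) for r in(.09,.1,.11)])
print("mark",proj(S,P(.102,31.7,.0297)))
a=cv2.resize(S["img"][130:250,270:390],(400,400),interpolation=2);b=cv2.resize(T["img"][130:250,290:410],(400,400),interpolation=2)
cv2.imwrite("pics/c7.png",np.hstack([a,b])[:,:,::-1])
E
```

```text
-26.8 [array([355.4, 221.8]), array([358.5, 223.8]), array([361.5, 225.8])]
19 [array([370.6, 208.2]), array([375.2, 208.6]), array([379.8, 208.9])]
25 [array([370.6, 206.2]), array([375.2, 206.3]), array([379.8, 206.4])]
31.7 [array([370.2, 203.9]), array([374.6, 203.8]), array([379.1, 203.7])]
mark [375.41921258 205.48542201]
```

View pics/c7.png

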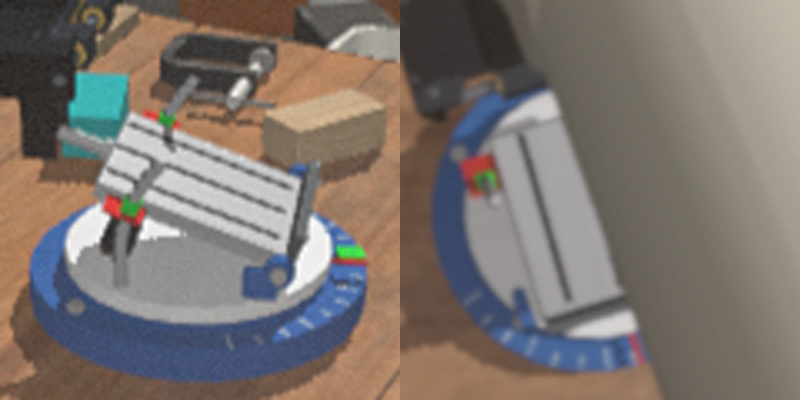

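The side crop shows the swivel pointer (red) just short of the green mark at about (350,255), matching the model at 19°. The tilt fin lies on its green sleeve. 12.5° of swivel remain.

```bash
python3 -m jog '[[0.3,-5.6,0,0,0,-0.055,0.1],[0.3,-5.6,0,0,0,-0.055,0.1],[0.3,-5.6,0,0,0,-0.055,0.1],[0.3,-5.6,0,0,0,-0.055,0.1],[0,0,0,0,0,0,0.1],[0,0,0,0,0,0,0.1],[0,0,0,0,0,0,0.1],[0,0,0,0,0,0,0.1],[0,0,0,0,0,0,0.1],[0,0,0,0,0,0,0.1]]'
python3 m.py
```

```text
t: 9.33
tool_pos: [0.6502, 0.0432, 0.0718]
tool_rot: [180.0, 0.0, 31.6]
ft_force: [0.6, -0.7, 4.1]
opening: 0.0239
grasp_force: 45.0
[0.6502 0.0433 0.0717]
T green [(8, [315.4, 190.6])]
red [(32, [311.6, 187.6]), (3, [312.3, 194.7])]
S green [(16, [312.7, 166.2]), (19, [315.6, 193.3]), (25, [374.4, 206.1])]
red [(5, [307.8, 165.2]), (25, [310.0, 194.0]), (7, [317.6, 196.6]), (3, [378.0, 203.0])]
```

Setting looks right. I'll release, lift and go above the block, leaving the stand in clear view.

```bash
python3 -m jog '[[0,0,0,0,0,0,0.5],[0,0,0,0,0,0,0.5],[0,0,0,0,0,0,0.5],[0,0,0,0,0,0,0.5],[0,0,-40,0,0,0,0.5],[0,0,-40,0,0,0,0.5],[0,0,-40,0,0,0,0.8],[-27.7,27.6,0,0,0,0,0.8],[-27.7,27.6,0,0,0,0,0.8],[-27.7,27.6,0,0,0,0,0.8]]' 10
python3 -m jog '[[-27.7,27.6,0,0,0,0,0.8],[-27.7,27.6,0,0,0,0,0.8],[-27.7,27.6,0,0,0,0,0.8],[-27.7,27.6,0,0,0,0,0.8],[-27.7,27.6,0,0,0,0,0.8],[0,0,0,0,0,-0.107,0.8],[0,0,0,0,0,-0.107,0.8],[0,0,0,0,0,-0.107,0.8],[0,0,0,0,0,-0.107,0.8],[0,0,0,0,0,-0.107,0.8]]' 30
python3 m.py; python3 - <<'E'
from h import *
S=cam("side");T=cam("top")
a=cv2.resize(S["img"][110:250,270:410],(400,400),interpolation=2);b=cv2.resize(T["img"][130:250,290:410],(400,400),interpolation=2)
cv2.imwrite("pics/c8.png",np.hstack([a,b])[:,:,::-1]);p=manip.state()["tool_pos"];print(p,proj(S,p),proj(T,p),proj(S,p+[0,0,.03]))
E
```

```text
t: 10.27
tool_pos: [0.6226, -0.071, 0.1924]
tool_rot: [180.0, -0.0, 31.7]
ft_force: [1.1, -1.0, -0.5]
opening: 0.0623
grasp_force: 0.0
t: 11.1
tool_pos: [0.5772, -0.2604, 0.1916]
tool_rot: [-180.0, -0.0, 62.6]
ft_force: [-0.3, -0.5, 0.0]
opening: 0.0696
grasp_force: 0.0
[ 0.5771 -0.2604  0.1916]
T green [(3, [366.0, 161.0]), (15, [371.9, 229.7]), (3, [366.3, 229.7]), (3, [368.7, 233.3])]
red [(22, [365.6, 156.4]), (19, [311.4, 187.3])]
S green [(15, [312.7, 166.3]), (23, [315.5, 193.5]), (25, [374.4, 206.1])]
red [(7, [307.7, 165.4]), (17, [309.9, 194.3]), (4, [316.5, 197.0]), (3, [378.0, 203.0])]
[ 0.5772254  -0.26047979  0.19168383] [371.50641054 104.87776849] [485.97385074 177.70710813] [372.1659347   92.90009203]
```

View pics/c8.png

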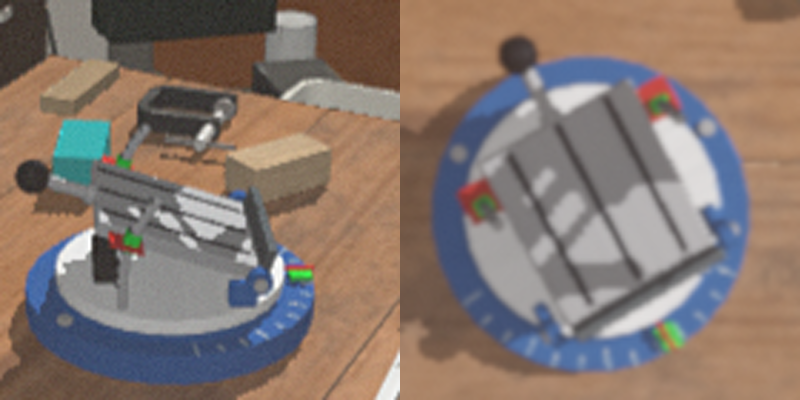

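The pointers stand on their marks: swivel at top (369,231), tilt fins on the green sleeves. I'll get the residuals from knob triangulation and red/green centroids.

```bash
python3 - <<'E'
from h import *
S=cam("side");T=cam("top");C=np.array([.563,-.010])
def dark(c,box):
    x0,y0,x1,y1=box;g=c["img"][y0:y1,x0:x1].max(2);m=(g<70).astype(np.uint8);n,l,s,ce=cv2.connectedComponentsWithStats(m);i=1+np.argmax(s[1:,4]);return ce[i]+[x0,y0],s[i,4]
kt,a=dark(T,(316,137,335,155));ks,b=dark(S,(272,163,292,181));print(kt,a,ks,b)
k,e=tri(T,kt,S,ks);print("knob",k,e,"az",np.degrees(np.arctan2(k[1]-C[1],k[0]-C[0])),"r",np.hypot(*(k[:2]-C)),"tilt",np.degrees(np.arcsin((k[2]-.058)/.173)))
im=T["img"][222:238,358:380].astype(int)
r=np.clip(im[:,:,0]-im[:,:,2]-30,0,None)*(im[:,:,0]>im[:,:,1]); 
h=cv2.cvtColor(T["img"],cv2.COLOR_RGB2HSV)[222:238,358:380]
for row in range(4,15): print(222+row,' '.join(f"{h[row,c,0]:3d}" if h[row,c,1]>90 else "  ." for c in range(4,20)))
d=C-0
for a_ in(29,30,31,32,33,34): print(a_,[np.round(proj(T,[C[0]-q*np.cos(np.radians(a_)),C[1]-q*np.sin(np.radians(a_)),z]),1) for q,z in((.102,.0297),(.1,.034),(.108,.034))])
h=cv2.cvtColor(S["img"],cv2.COLOR_RGB2HSV)
print("side sleeve")
for row in range(184,204): print(row,' '.join(f"{h[row,c,0]:3d}" if h[row,c,1]>120 else "  ." for c in range(303,325)))
ax=np.array([np.cos(np.radians(31.7)),np.sin(np.radians(31.7)),0]);ay=np.array([-ax[1],ax[0],0])
for t in np.radians([17,19,21,23,25]): print(np.degrees(t),proj(S,np.array([*C,.058])+ax*(.1*np.cos(t)-.06)+ay*.066+[0,0,.1*np.sin(t)]))
E
```

```text
[323.475 146.825] 40 [281.         171.45652174] 92
knob [0.6494212  0.04796211 0.11890747] 0.0011348791051661318 az 33.84948763623411 r 0.10405877826959008 tilt 20.613751661152776
226   .   .   .   .   .   .   .   .  81  86  99 106 108 108 109 108
227   .   .   .   .   .   .   8  43  61  68  79  97 106 108 108 108
228   .   .   .   .   .  17  14  32  52  62  68   . 102 108 108 109
229   . 111 110  93  67  42  18  22  43  57  64   .   . 106 109 111
230 110 111 111 101  75  52  22  15  31  51  60  66   .   .   .   .
231 110 111 111 109   .   .  39  20  22  40  54  62   .   .   .   .
232 109 110 111 110   .   .   .  39  22  23  42  56  61   .   .   .
233 109 109 110 111   .   .  70  53  30  17  30  47  46   .   .   .
234 109 109 110 111   .   .   .  63  43  17  17  25   .   .   .   .
235 109 109 109 109 111   .   .   .   .  18  11  13  13   .   .  12
236 109 109 109 110 111   .   .   .   .   .  12  12   .   .  13  13
29 [array([368.4, 231.8]), array([368.2, 231. ]), array([369.9, 234.1])]
30 [array([369.1, 231.4]), array([368.9, 230.6]), array([370.6, 233.7])]
31 [array([369.8, 231. ])
[... 1583 characters left out ...]
  .   .   .   .   .   .   .   .   .   .   .   .   2   0   .   .   .   .   .
199   .   .   .   .   .   .   .   .   .   .   .   .   .   .   .   .   .   .   .   .   .   .
200   .   .   .   .   .   .   .   .   .   .   .   .   .   .   .   .   .   .   .   .   .   .
201   .   .   .   .   .   .   .   .   .   .   .   .   .   .   .   .   .   .   .   .   .   .
202   .   .   .   .   .   .   .   .   .   .   .   .   .   .   .   .   .   .   .   .   .   .
203   .   .   .   .   .   .   .   .   .   .   .   .   .   .   .   .   .   .   .   .   .   .
17.0 [315.45868618 197.61269573]
19.0 [315.99461522 196.14850454]
21.0 [316.58856492 194.69634124]
23.0 [317.23999621 193.25814406]
25.0 [317.94828533 191.83584685]
```

Swivel is within about 1° and so is tilt, which is good. Now down onto the block.

```bash
python3 -m jog '[[0,0,35,0,0,0,0.8],[0,0,35,0,0,0,0.8],[0,0,35,0,0,0,0.8],[0,0,35,0,0,0,0.8],[0,0,30,0,0,0,0.8],[0,0,20,0,0,0,0.8],[0,0,10,0,0,0,0.8],[0,0,0,0,0,0,0.8],[0,0,0,0,0,0,0.8],[0,0,0,0,0,0,0.8]]' 30
python3 - <<'E'
from h import *
S=cam("side");T=cam("top");p=manip.state()["tool_pos"];print(p,proj(S,p),proj(S,p+[0,0,.03]))
a=cv2.resize(S["img"][115:195,320:420],(500,400),interpolation=2)
cv2.imwrite("pics/c9.png",a[:,:,::-1])
E
```

```text
t: 12.23
tool_pos: [0.5786, -0.2609, -0.0063]
tool_rot: [179.8, -0.0, 62.2]
ft_force: [0.6, 0.7, 0.5]
opening: 0.0696
grasp_force: 0.0
[ 0.57851383 -0.26104366 -0.00630576] [367.12116975 177.68049073] [367.69115422 167.25924902]
```

View pics/c9.png

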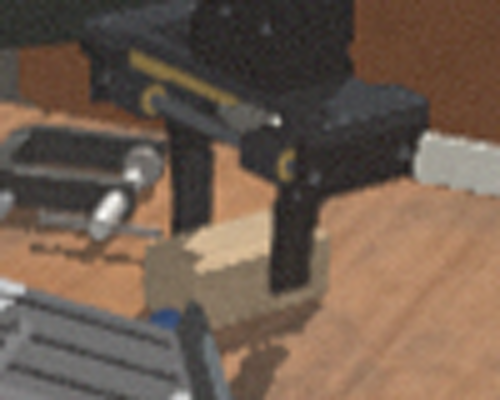

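The fingers straddle the block cleanly, with tips at mid-height (near tip at (378,173)). This confirms the 30 mm z bias. Going down 13 mm more, then grip and lift.

```bash
python3 -m jog '[[0,0,5,0,0,0,0.8],[0,0,4,0,0,0,0.8],[0,0,4,0,0,0,0.4],[0,0,0,0,0,0,0.3],[0,0,0,0,0,0,0.3],[0,0,0,0,0,0,0.3],[0,0,0,0,0,0,0.3],[0,0,0,0,0,0,0.3],[0,0,0,0,0,0,0.3],[0,0,0,0,0,0,0.3]]' 30
```

```text
t: 13.17
tool_pos: [0.5775, -0.2606, -0.021]
tool_rot: [180.0, -0.0, 62.3]
ft_force: [0.1, -0.7, 0.1]
opening: 0.0446
grasp_force: 30.0
```

```bash
python3 -m jog '[[0,0,-38,0,0,0,0.3],[0,0,-38,0,0,0,0.3],[0,0,-38,0,0,0,0.3],[0,0,-38,0,0,0,0.3],[0,0,-38,0,0,0,0.3],[0,0,0,0,0,0.109,0.3],[0,0,0,0,0,0.109,0.3],[0,0,0,0,0,0.109,0.3],[0,0,0,0,0,0.109,0.3],[0,0,0,0,0,0.109,0.3]]' 30
python3 -m jog '[[13,-37,0,0,0,0,0.3],[13,-37,0,0,0,0,0.3],[13,-37,0,0,0,0,0.3],[13,-37,0,0,0,0,0.3],[13,-37,0,0,0,0,0.3],[13,-37,0,0,0,0,0.3],[0,0,0,0,0.09,0,0.3],[0,0,0,0,0.09,0,0.3],[0,0,0,0,0.09,0,0.3],[0,0,0,0,0.09,0,0.3]]'
```

```text
t: 14.0
tool_pos: [0.5772, -0.2606, 0.1688]
tool_rot: [-180.0, 0.0, 30.7]
ft_force: [0.2, -1.0, -0.6]
opening: 0.0449
grasp_force: 30.0
t: 14.83
tool_pos: [0.53, -0.0303, 0.1694]
tool_rot: [179.8, -20.9, 31.1]
ft_force: [0.5, 1.3, -1.0]
opening: 0.0448
grasp_force: 30.0
```

```bash
python3 -m jog '[[-3.6,0,9.3,0,0,0,0.3],[-3.6,0,9.3,0,0,0,0.3],[-3.6,0,9.3,0,0,0,0.3],[-3.6,0,9.3,0,0,0,0.3],[-3.6,0,9.3,0,0,0,0.3],[0,0,0,0,0,0,0.3],[0,0,0,0,0,0,0.3],[0,0,0,0,0,0,0.3],[0,0,0,0,0,0,0.3],[0,0,0,0,0,0,0.3]]'
python3 - <<'E'
from h import *
S=cam("side");T=cam("top");s=manip.state();p=s["tool_pos"];print(p,s["tool_rot"])
from scipy.spatial.transform import Rotation as Ro
R=Ro.from_euler("xyz",s["tool_rot"],degrees=True).as_matrix();print(R.round(3))
for nm,tip in(("world",p+[0,0,.03]),("tool",p-.03*R[:,2])):
    print(nm)
    for c,n in((S,"S"),(T,"T")):
        print(n,[np.round(proj(c,tip+R@[x,y,.0095+z]),1).tolist() for x,y,z in((-.045,-.0225,0),(-.045,.0225,0),(.045,-.0225,0),(-.045,-.0225,-.035),(-.045,.0225,-.035))])
a=cv2.resize(S["img"][110:230,270:410],(700,600),interpolation=2)
b=cv2.resize(T["img"][150:260,310:410],(100,110))
cv2.imwrite("pics/c10.png",a[:,:,::-1])
E
```

```text
t: 15.67
tool_pos: [0.5297, -0.0304, 0.1195]
tool_rot: [180.0, -20.7, 31.1]
ft_force: [-0.9, 0.1, -1.0]
opening: 0.0447
grasp_force: 30.0
[ 0.52952184 -0.03052338  0.11937292] [179.95703259 -20.64376806  31.05221366]
[[ 0.802  0.516  0.302]
 [ 0.483 -0.857  0.181]
 [ 0.353  0.001 -0.936]]
world
S [[368.4, 171.0], [365.4, 162.4], [328.5, 157.6], [375.1, 156.5], [371.9, 148.3]]
T [[360.6, 225.5], [379.4, 214.5], [340.7, 188.1], [365.5, 230.4], [385.2, 219.0]]
tool
S [[373.3, 171.8], [370.2, 163.2], [333.6, 158.4], [380.1, 157.3], [376.7, 149.1]]
T [[363.1, 230.0], [381.9, 219.0], [343.3, 192.9], [368.1, 235.1], [387.8, 223.7]]
```

View pics/c10.png

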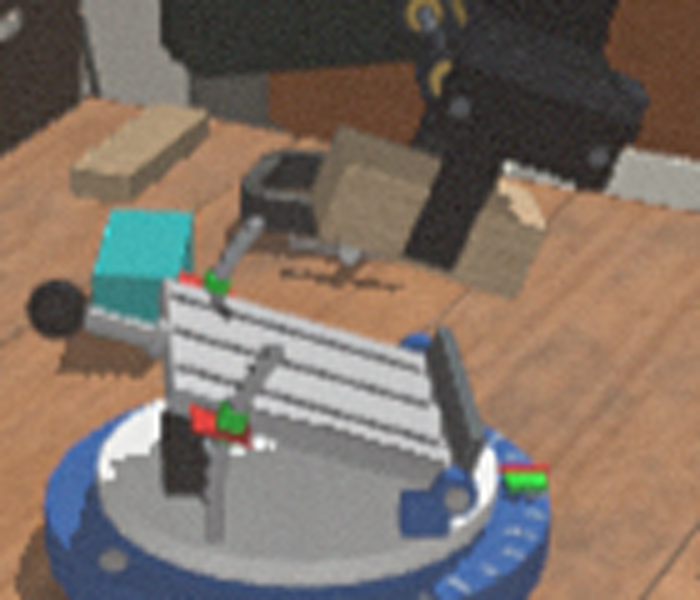

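The crop shows the block held parallel above the table. Its near lower corner is at (373,169.4) and near upper corner at (334,155). I'll convert these to table coordinates.

```bash
python3 - <<'E'
from h import *
from scipy.spatial.transform import Rotation as Ro
S=cam("side");T=cam("top");s=manip.state()
R=Ro.from_euler("xyz",s["tool_rot"],degrees=True).as_matrix();u=R[:,0];n=-R[:,2];y=-R[:,1]
h=np.array([np.cos(np.radians(31)),np.sin(np.radians(31)),0]);C=np.array([.563,-.010,.058]);H=C-.06*h
def on(c,px,Y):
    o,d=ray(c,*px);t=(Y-(o-H)@y)/(d@y);X=o+t*d-H;return np.round([X@u*1e3,X@n*1e3],1)
print("blk low",on(S,(373,169.4),.0225),"blk up",on(S,(334,155),.0225),"low top",on(S,(379.4,154),.0225))
# table near-face references: fence top near corner, table top near edge ends
f=lambda a,b:(270+a/5,110+b/5)
print("fence top near",on(S,f(478,432),.056),"table top far-up corner",on(S,f(168,283),-.056),"near up",on(S,f(170,402),.056),"fence base near",on(S,f(447,462),.056))
# top view: light/dark of block unseen
d=s["tool_pos"]-H;print("tcp in table",d@u,d@y,d@n)
E
```

```text
blk low [-1.  75.5] blk up [88.1 78. ] low top [  0.5 111.9]
fence top near [-0.4 26.3] table top far-up corner [123.5   0.9] near up [124.7  -3.2] fence base near [6.3 9. ]
tcp in table 0.040902068876854075 -0.0003211867360530429 0.05002508273054111
```

```bash
python3 -m jog '[[5,0,0,0,0,0,0.3],[5,0,6,0,0,0,0.3],[0,0,8,0,0,0,0.3],[0,0,8,0,0,0,0.3],[0,0,8,0,0,0,0.3],[0,0,8,0,0,0,0.3],[0,0,8,0,0,0,0.3],[0,0,6,0,0,0,0.3],[0,0,0,0,0,0,0.3],[0,0,0,0,0,0,0.3]]'
python3 -m jog '[[0,0,2,0,0,0,0.3],[0,0,2,0,0,0,0.3],[0,0,2,0,0,0,0.3],[0,0,2,0,0,0,0.3],[0,0,0,0,0,0,0.3],[0,0,0,0,0,0,0.3],[0,0,0,0,0,0,0.3],[0,0,0,0,0,0,0.3],[0,0,0,0,0,0,0.3],[0,0,0,0,0,0,0.3]]' 15
```

```text
t: 16.7
tool_pos: [0.5528, -0.0159, 0.0734]
tool_rot: [-179.9, -20.6, 31.0]
ft_force: [0.1, 0.8, -1.1]
opening: 0.0447
grasp_force: 30.0
t: 17.53
tool_pos: [0.5554, -0.0147, 0.0664]
tool_rot: [180.0, -20.6, 31.0]
ft_force: [0.0, -0.3, -0.8]
opening: 0.0449
grasp_force: 15.0
```

```bash
python3 -m jog '[[0,0,1,0,0,0,0.3],[0,0,1,0,0,0,0.3],[0,0,1,0,0,0,0.3],[0,0,0,0,0,0,0.3],[0,0,0,0,0,0,0.3],[0,0,0,0,0,0,0.3],[0,0,0,0,0,0,0.3],[0,0,0,0,0,0,0.3],[0,0,0,0,0,0,0.3],[0,0,0,0,0,0,0.3]]' 15; cat > m2.py <<'E'
from h import *
from scipy.spatial.transform import Rotation as Ro
s=manip.state();R=Ro.from_euler("xyz",s["tool_rot"],degrees=True).as_matrix();u=R[:,0];n=-R[:,2];y=-R[:,1]
h=np.array([np.cos(np.radians(31)),np.sin(np.radians(31)),0]);H=np.array([.563,-.010,.058])-.06*h;d=s["tool_pos"]-H
print("tcp in table mm",np.round(1e3*np.array([d@u,d@y,d@n]),1),"F u,y,n",np.round([s["ft_force"]@u,s["ft_force"]@y,s["ft_force"]@n],1))
E
python3 m2.py
```

```text
t: 18.37
tool_pos: [0.5563, -0.0142, 0.0636]
tool_rot: [180.0, -20.6, 31.0]
ft_force: [-0.3, 0.2, -1.0]
opening: 0.0449
grasp_force: 15.0
tcp in table mm [ 50.8  -0.2 -13.2] F u,y,n [-0.5  0.3 -0.8]
```

```bash
python3 -m jog '[[0,0,1,0,0,0,0.3],[0,0,1,0,0,0,0.3],[0,0,0,0,0,0,0.3],[0,0,0,0,0,0,0.3],[0,0,0,0,0,0,0.3],[0,0,1,0,0,0,0.3],[0,0,0,0,0,0,0.3],[0,0,0,0,0,0,0.3],[0,0,0,0,0,0,0.3],[0,0,0,0,0,0,0.3]]' 15;python3 m2.py
```

```text
t: 19.2
tool_pos: [0.5574, -0.0136, 0.0609]
tool_rot: [180.0, -20.6, 31.0]
ft_force: [0.1, 0.5, 1.4]
opening: 0.0448
grasp_force: 15.0
tcp in table mm [ 51.   -0.2 -16.1] F u,y,n [0.8 0.4 1.2]
```

```bash
python3 -m jog '[[0,0,1,0,0,0,0.3],[0,0,0,0,0,0,0.3],[0,0,0,0,0,0,0.3],[0,0,0,0,0,0,0.3],[0,0,0.7,0,0,0,0.3],[0,0,0,0,0,0,0.3],[0,0,0,0,0,0,0.3],[0,0,0,0,0,0,0.3],[0,0,0,0,0,0,0.3],[0,0,0,0,0,0,0.3]]' 15;python3 m2.py
```

```text
t: 20.03
tool_pos: [0.5582, -0.0133, 0.0599]
tool_rot: [180.0, -20.7, 31.1]
ft_force: [-4.7, -0.0, 11.2]
opening: 0.0449
grasp_force: 15.0
tcp in table mm [ 51.4  -0.3 -17.4] F u,y,n [ 0.2  2.4 11.9]
```

Contact with the table face at 12 N. I'll ease off and slide down the slope to the fence.

```bash
python3 -m jog '[[0,0,-0.8,0,0,0,0.3],[-1,0,0,0,0,0,0.3],[-1,0,0,0,0,0,0.3],[-1,0,0,0,0,0,0.3],[-1,0,0,0,0,0,0.3],[0,0,0,0,0,0,0.3],[0,0,0,0,0,0,0.3],[0,0,0,0,0,0,0.3],[0,0,0,0,0,0,0.3],[0,0,0,0,0,0,0.3]]' 15;python3 m2.py
```

```text
t: 20.87
tool_pos: [0.5541, -0.0155, 0.0583]
tool_rot: [-180.0, -20.6, 31.0]
ft_force: [-0.6, -0.4, 0.5]
opening: 0.0451
grasp_force: 15.0
tcp in table mm [ 46.5  -0.2 -17.1] F u,y,n [-0.5 -0.1  0.7]
```

```bash
python3 -m jog '[[-1,0,0,0,0,0,0.3],[0,0,0,0,0,0,0.3],[0,0,0,0,0,0,0.3],[-1,0,0,0,0,0,0.3],[0,0,0,0,0,0,0.3],[0,0,0,0,0,0,0.3],[0,0,0,0,0,0,0.3],[0,0,0,0,0,0,0.3],[0,0,0,0,0,0,0.3],[0,0,0,0,0,0,0.3]]' 15;python3 m2.py
```

```text
t: 21.7
tool_pos: [0.5533, -0.0159, 0.0582]
tool_rot: [180.0, -20.7, 31.1]
ft_force: [4.4, 4.0, 0.3]
opening: 0.045
grasp_force: 15.0
tcp in table mm [ 45.6  -0.1 -17. ] F u,y,n [ 5.6  1.2 -1.7]
```

Fence contact (5.6 N) is exactly where the model expects it. Seat lightly, open, and check before retreating.

```bash
python3 -m jog '[[0,0,0.5,0,0,0,0.3],[0,0,0,0,0,0,0.3],[0,0,0,0,0,0,0.65],[0,0,0,0,0,0,0.65],[0,0,0,0,0,0,0.65],[0,0,0,0,0,0,0.65],[0,0,-10,0,0,0,0.65],[0,0,-25,0,0,0,0.65],[0,0,-35,0,0,0,0.65],[0,0,-35,0,0,0,0.65]]' 15;python3 m2.py
python3 -m jog '[[0,0,-30,0,0,0,0.65],[0,35,-20,0,0,0,0.65],[0,40,0,0,0,0,0.65],[0,40,0,0,0,0,0.65],[0,40,0,0,0,0,0.65],[0,40,0,0,0,0,0.65],[0,40,0,0,0,0,0.65],[0,20,0,0,0,0,0.65],[0,0,0,0,0,0,0.65],[0,0,0,0,0,0,0.65]]'
python3 m.py; python3 - <<'E'
from h import *
T=cam("top");S=cam("side")
h=cv2.cvtColor(T["img"],cv2.COLOR_RGB2HSV)
for r in range(226,237): print(r,' '.join(f"{h[r,c,0]:3d}" if h[r,c,1]>90 else "  ." for c in range(362,378)))
# block predicted corners vs wood mask in both views
R31=np.radians(31);t=np.radians(20.6);hh=np.array([np.cos(R31),np.sin(R31),0]);z=np.array([0,0,1]);u=hh*np.cos(t)+z*np.sin(t);n=-hh*np.sin(t)+z*np.cos(t);y=np.array([-hh[1],hh[0],0]);H=np.array([.563,-.01,.058])-.06*hh
for nm,c in(("T",T),("S",S)):
    k=cv2.inRange(cv2.cvtColor(c["img"],cv2.COLOR_RGB2HSV),np.array((8,40,70)),np.array((28,170,255)))
    P=np.array([proj(c,H+u*a+y*b+n*.041) for a,b in((0,.0225),(0,-.0225),(.09,-.0225),(.09,.0225))]);print(nm,P.round(1).tolist())
    x0,y0=P.min(0).astype(int)-14;x1,y1=P.max(0).astype(int)+14
    m=k[y0:y1,x0:x1];N,l,st,ce=cv2.connectedComponentsWithStats(m);cen=P.mean(0)-[x0,y0];i=l[int(cen[1]),int(cen[0])]
    q=cv2.findNonZero((l==i).astype(np.uint8))+np.array([x0,y0]);print(i,st[i,4],cv2.boxPoints(cv2.minAreaRect(q.astype(np.float32))).round(1).tolist())
E
```

```text
t: 22.53
tool_pos: [0.52, -0.0347, 0.1567]
tool_rot: [-179.9, -20.6, 31.1]
ft_force: [1.5, -0.3, -0.0]
opening: 0.0564
grasp_force: 0.0
tcp in table mm [44.5  1.1 88.8] F u,y,n [ 1.1 -1.  -0.4]
t: 23.37
tool_pos: [0.6373, -0.2636, 0.2023]
tool_rot: [-179.9, -20.6, 31.0]
ft_force: [-0.3, 0.9, -0.4]
opening: 0.0567
grasp_force: 0.0
[ 0.6373 -0.2616  0.2029]
T green [(6, [366.0, 161.0]), (6, [314.0, 190.3]), (15, [371.9, 229.7]), (3, [366.3, 229.7]), (3, [368.7, 233.3])]
red [(8, [365.8, 156.4]), (20, [311.8, 187.6])]
S green [(16, [312.7, 166.4]), (26, [315.4, 193.5]), (25, [374.4, 206.1])]
red [(15, [309.9, 194.3]), (3, [378.0, 203.0])]
226   .   .   .   .   .   .   .   .  80  87  99 106 108 108 109 109
227   .   .   .   .   .   .   8  43  61  68  79  97 107 109 109 109
228   .   .   .   .   .  16  14  33  52  62  68   . 103 108 109 109
229   . 112 110   .  67  42  18  22  43  57  64   .   . 106 109 111
230 110 111 111 101  73  52  23  15  30  51  60  66   .   .   .   .
231 109 111 112 110   .   .  38  20  22  40  54  62   .   .   .   .
232 109 110 111 111   .   .   .  39  22  23  42  56  61   .   .   .
233 109 109 110 111   .   .  69  53  30  17  30  46  46   .   .  12
234 109 109 109 111   .   .   .  63  42  17  17  25   .   .   .  13
235 109 109 109 110 110   .   .   .   .  18  12  12  13   .  12  12
236 109 109 109 110 112   .   .   .   .   .  12  13  12   .  13  13
T [[358.1, 224.5], [376.3, 214.0], [357.8, 177.7], [338.9, 188.5]]
4 987 [[334.6000061035156, 184.60000610351562], [355.0, 173.39999389648438], [376.3999938964844, 212.60000610351562], [356.1000061035156, 223.8000030517578]]
S [[366.0, 183.3], [363.2, 174.4], [325.1, 161.7], [326.5, 170.2]]
3 2368 [[316.0, 147.0], [379.0, 147.0], [379.0, 196.0], [316.0, 196.0]]
```

Pointers unchanged after release. One numeric check of the block's lower end against the fence in both views.

```bash
python3 - <<'E'
from h import *
T=cam("top");S=cam("side")
a=np.radians(31);t=np.radians(20.6);hh=np.array([np.cos(a),np.sin(a),0]);z=np.array([0,0,1]);u=hh*np.cos(t)+z*np.sin(t);n=-hh*np.sin(t)+z*np.cos(t);y=np.array([-hh[1],hh[0],0]);H=np.array([.563,-.01,.058])-.06*hh
def line(c,us,Y,N):
    P=np.array([proj(c,H+u*q+y*Y+n*N) for q in us],np.float32)
    v=cv2.remap(c["img"],P[:,:1],P[:,1:],cv2.INTER_LINEAR)[:,0];return ' '.join(f"{q*1e3:.0f}:{int(p[0])}/{int(p[0])-int(p[2])}" for q,p in zip(us,v))
us=np.arange(-.016,.017,.0025);ue=np.arange(.08,.135,.005)
print("S near face n14",line(S,us,.0225,.014));print("S n26",line(S,us,.0225,.028));print("S fence beside y40 n14",line(S,us,.045,.014));print("S upper",line(S,ue,.0225,.02))
print("T top n41",line(T,us,0,.041));print("T beside fence y40 n22",line(T,us,.042,.022));print("T face far end y40",line(T,np.arange(.105,.14,.0025),.042,.006))
print("T across",' '.join(str(v) for v in [line(T,[.045],q,.041) for q in np.arange(-.035,.036,.0025)]))
print("T across face y",' '.join(line(T,[.03],q,.006)for q in list(np.arange(-.066,-.045,.0025))+list(np.arange(.045,.066,.0025))))
E
```

```text
S near face n14 -16:98/-68 -14:87/-64 -11:109/-14 -8:111/-5 -6:101/-4 -3:82/1 -1:68/2 2:74/9 4:117/32 7:139/42 9:137/39 12:132/37 14:135/39 17:135/40
S n26 -16:161/58 -14:155/55 -11:153/56 -8:159/62 -6:173/71 -3:179/76 -1:137/30 2:106/-5 4:118/16 7:133/39 9:134/39 12:134/39 14:131/39 17:133/38
S fence beside y40 n14 -16:105/-70 -14:203/-20 -11:244/1 -8:196/2 -6:93/3 -3:75/2 -1:79/2 2:70/3 4:72/3 7:86/2 9:104/2 12:102/2 14:100/3 17:99/2
S upper 80:136/38 85:124/1 90:110/17 95:110/30 100:109/13 105:108/1 110:112/1 115:110/1 120:111/3 125:111/3 130:120/2 135:122/1
T top n41 -16:91/-61 -14:122/-50 -11:181/-17 -8:216/-1 -6:224/3 -3:224/4 -1:214/5 2:192/13 4:187/34 7:191/44 9:193/45 12:194/46 14:195/46 17:196/46
T beside fence y40 n22 -16:87/-74 -14:104/-57 -11:147/-24 -8:168/-5 -6:146/0 -3:118/-1 -1:105/-2 2:91/1 4:85/4 7:110/5 9:126/4 12:121/4 14:111/4 17:108/5
T face far end y40 105:118/5 108:115/4 110:118/4 112:116/4 115:119/5 118:121/5 120:145/3 123:165/3 125:165/4 128:149/4 130:156/4 132:163/5 135:161/4 138:151/2 140:117/-12
T across 45:179/3 45:160/3 45:121/4 45:122/3 45:158/5 45:171/14 45:179/34 45:183/42 45:181/43 45:175/43 45:176/44 45:177/44 45:176/43 45:161/40 45:140/35 45:135/34 45:132/36 45:131/36 45:136/35 45:138/36 45:134/36 45:131/35 45:128/35 45:120/31 45:112/22 45:117/11 45:123/4 45:123/3 45:115/4
T across face y 30:220/3 30:215/2 30:214/2 30:209/2 30:202/2 30:192/3 30:185/4 30:183/4 30:182/3 30:124/5 30:123/4 30:124/5 30:122/5 30:123/5 30:141/5 30:159/4 30:164/4 30:161/3
```

```bash
python3 -c "
from bench import manip
print(manip.sign_off())"
```

```text
the job is handed in; nothing more can be done
None
```

I set the table on both marks (swivel within about 1°, tilt about 0.5–1° under by camera), laid the wood block against the fence about midway across, released it, and handed the job in at about 24 s; no verdict was shown.

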